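# Slide the bamboo tray's divider and lay the long scribe in its bay

### The arm

A 6-joint arm with a two-finger parallel gripper is mounted at the origin on the work surface. World frame = base frame: x ahead of the robot, y to its left, z up, the work surface at z = 0. Lengths are in m, angles in degrees, forces in N, time in s.
With the tool pointing down it reaches from about 0.375 to 0.9 m from the base axis. Payload 3.1 kg.
Tool frame: the origin (TCP) lies at the very end of the fingers, on their centre line; the grasp point (between the pads) lies 19 mm behind it; z points along the fingers, y is the direction in which the jaws open and shut (so a half turn about z gives the same grasp; the last joint's range is limited). The gripper opens to 87 mm and grips with 3 to 60 N. Pads are 19 mm wide; open, the fingers measure 117 mm over their backs; the gripper's body (75 mm by 190 mm) begins 51 mm behind the grasp point.
Start: joints at [-77.091, 30.224, 82.088, -0, 67.689, -10.227], TCP at [0.246, -0.575, 0.223] pointing down, gripper open.
Joint ranges: [-176.69, 176.69], [-43.24, 126.21], [12.49, 139.97], [-82, 262], [0, 151.66], [-163.58, 163.58]. Speed limits (degrees/s): [159.86, 159.86, 180, 180, 180, 180].

### API

Orientations are given as a 3x3 rotation matrix whose columns are the frame's x, y, z axes.
In Python, from rig import read_state, capture, hand_in gives the robot as it stands. The module is installed in compiled form; this text tells all that it offers.
- The arm moves only by the tool send_rows, never from a script. Its argument "moves" is one flat list of numbers, 7 for each row, row after row: the turn, a rotation vector about the world's x, y, z in degrees, then the shift along the world's x, y, z in cm, then the gripper's target within -1 to 1 (fully open at 1, half-way at 0, shut at -1). In form: [rx, ry, rz, tx, ty, tz, hand, rx, ry, rz, tx, ty, tz, hand, ...]. A call has 1 to 20 rows; each row shifts and turns the commanded pose from where the row before left it; what a row does not reach is not made up. A row lasts 1/10 s, in which the tool goes at most 50 mm and 8.59 degrees, less where a joint would pass 70% of its speed; a pose out of reach is approached as far as the arm can. A call with a gripper value outside its range is refused whole. The fingers move at their own pace and stop on an object; the grip force is fixed at half the most. Time passes only in rows, so rows that do not move let the fingers close. It gives the time, the measured TCP pose, the force and the opening at its end, in the units of the state.
- read_state(): the state, without advancing time (a new reading comes with each control period).
- capture(name): name is "side" or "top" or "wrist"; returns a dict with "pixels" (480x640x3 uint8, red, green, blue), "vertical_fov" (degrees; the focal length in pixels is half the picture's height over the tangent of half this angle, whatever the lens; pixels are square), "cx", "cy" (the principal point, pixels), "rvec" (rotation vector, rad) and "tvec" (3), from world to camera coordinates, as OpenCV has them. Camera axes: x right, y down, z forward; pixel columns grow to the right and rows downward; lengths in m; the calibration is good to about 2 mm. A picture is of the moment at which its call begins. There is no depth.
- hand_in(): hands the job in, once; it reports no verdict.
The state is a dict: "time_s": time; "joint_positions": joint angles; "qvel": joint speeds; "tau": joint torques, N m; "position": TCP position; "tcp_rot": TCP orientation; "force": force on the tool from outside, world axes, zero at the start; "moment": the same for the moment, N m; "opening": opening from 0.0 (shut) to 1.0 (fully open).
Only numpy, scipy, OpenCV 4.12 (cv2) and the standard library are available. Lean on these libraries where they do the work, as an engineer would, in place of code of your own. Each camera call takes 0.05 s, during which the arm holds its last target.

### The job

The bamboo tray's empty bay is too short for the long steel scribe lying in front of it. Slide the tray's divider towards the sanding block until the scribe fits, without shifting the block, then lay the scribe flat on the floor of the bay you have lengthened, straight along the tray, and let it go.

Things in the scene. Friction and masses are not known exactly. Their poses are not given: they have to be found in the camera images.
- tray: Open rectangular bamboo tray, fixed to the table top. Outside 132 (its x) by 326 (its y) by 28 mm high; inside 116 by 310 mm; walls 8 mm, floor 6 mm thick. Origin: centre of its underside, on the table top; y runs along the tray, z up. One divider across it makes two bays: the empty one at the -y end, the one with the sanding block at the +y end.
- divider (a joint): Light wood divider across the tray, sliding along the tray's y; the value is the y (m) of its middle plane in the tray's frame, so 0 is the tray's middle and it grows towards the sanding block (travel -0.13 to 0.13). Slab 6 mm thick, its top 30 mm above the table. In its middle (tray x = 0) stands an upright grip tab, 12 mm thick along the tray's y, 30 mm wide along the tray's x, from 28 to 68 mm above the table. It slides with about 2 N of force and stays where it is left.
- scribe_mid (a point): Steel double-ended scribe lying loose on the table: hexagonal bar 13 mm across the flats and 100 mm long, with a needle point on each end, 165 mm long in all; about 110 g. The point is its centre, 6.5 mm above what it lies on; its x runs along the scribe, both ends are alike.
- block_mid (a point): Blue plastic sanding block, loose on the tray's floor in the +y bay, 45 (its x) by 65 (its y) by 25 mm high. The point is its centre, 12.5 mm above the tray's floor; its y runs roughly along the tray.

How it is judged (in metres and radians):
On the way:
1. the divider has been slid far enough towards the sanding block for the scribe to fit (value of joint divider above 0.014 m), for 0.2 s.
At the end, for the whole second after the job is handed in: Divider 12 to 85 mm past the tray's middle towards the block; scribe lying on the floor of the other bay (centre at most 16 mm above the table, level to 3 degrees, along the tray to 15 degrees), between end wall and divider; sanding block within 15 mm of its start; all let go (value of joint divider between 0.012 and 0.085 m and y of scribe_mid in the frame of tray between -0.085 and -0.005 m and x of scribe_mid in the frame of tray between -0.056 and 0.056 m and z of scribe_mid in the frame of tray below 0.016 m and angle between scribe_mid's own x axis and vertical between 1.52 and 1.62 rad and angle between the x axis of scribe_mid and the y axis of tray, either way round below 0.26 rad and distance of block_mid from where it was at the start of the episode below 0.015 m); the robot touches nothing.
It fails at once if the sanding block is shifted by more than 20 mm (distance of block_mid from where it was at the start of the episode above 0.02 m).
It also fails if it takes over 48 s, if anything falls off the work surface, if the arm or the gripper's body presses on something with over 40 N, if the wrist force passes 120 N, or if a joint passes its speed limit or range.

## Working session

There is one attempt and no reset: what is moved stays moved. The work goes in short steps, Python scripts to look and compute and a tool call to move; the robot and the scene stay as the last step left them, time stands still between calls to the robot, and variables do not carry over. Pictures are saved under pics/ and viewed, and the job is handed in when it is done.

Besides the shell and the picture viewer there is one more tool, called after "Request:" by a JSON object that holds its "method" and its "body". send_rows: Moves the arm, as the interface text tells. Its arguments: {"type":"object","properties":{"moves":{"type":"array","items":{"type":"number"}}},"required":["moves"]}

```bash
mkdir -p pics
cat > h.py <<'E'
import numpy as np, cv2
from rig import read_state, capture, hand_in
def cap(n,fn):
    c=capture(n); cv2.imwrite('pics/'+fn,c['pixels'][:,:,::-1])
    np.save('pics/'+fn+'.npy',{k:v for k,v in c.items()},allow_pickle=True); return c
def load(fn): return np.load('pics/'+fn+'.npy',allow_pickle=True).item()
def K(c):
    f=240/np.tan(np.radians(c['vertical_fov'])/2); return np.array([[f,0,c['cx']],[0,f,c['cy']],[0,0,1.]])
def ray(c,u,v,z):
    R=cv2.Rodrigues(np.array(c['rvec'],float))[0]; t=np.array(c['tvec'],float).ravel()
    d=R.T@np.linalg.inv(K(c))@np.array([u,v,1.]); o=-R.T@t
    return o+d*(z-o[2])/d[2]
def proj(c,P):
    return cv2.projectPoints(np.array(P,float).reshape(-1,3),np.array(c['rvec'],float),np.array(c['tvec'],float),K(c),None)[0][:,0]
E
python3 - <<'E'
from h import *
for n in ('top','side','wrist'):
    c=cap(n,n+'0.png'); print(n,c['vertical_fov'],c['cx'],c['cy'],c['rvec'],c['tvec'],c.keys())
E
```

```text
top 46.98283937504108 319.9953048504821 236.24701455122124 [ 2.14164121 -2.18244396  0.1009106 ] [0.06864018 0.53220655 0.65342873] dict_keys(['pixels', 'vertical_fov', 'cx', 'cy', 'rvec', 'tvec'])
side 48.95342483849719 322.31503411841226 243.78121905075653 [ 2.12651523 -0.07243148  0.03306793] [-0.55078714  0.08111021  0.6674435 ] dict_keys(['pixels', 'vertical_fov', 'cx', 'cy', 'rvec', 'tvec'])
wrist 67.38697817357041 317.73494543487686 236.88735296632515 [-2.44407048  1.61309781  0.2015596 ] [-0.62435773 -0.02935997  0.38747194] dict_keys(['pixels', 'vertical_fov', 'cx', 'cy', 'rvec', 'tvec'])
```

View pics/top0.png

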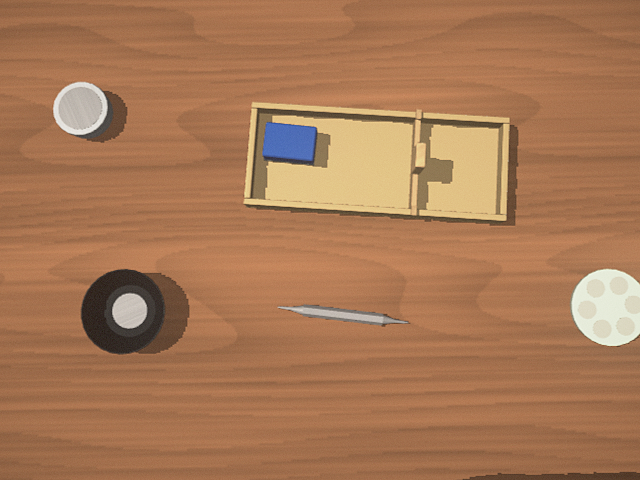

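View pics/side0.png

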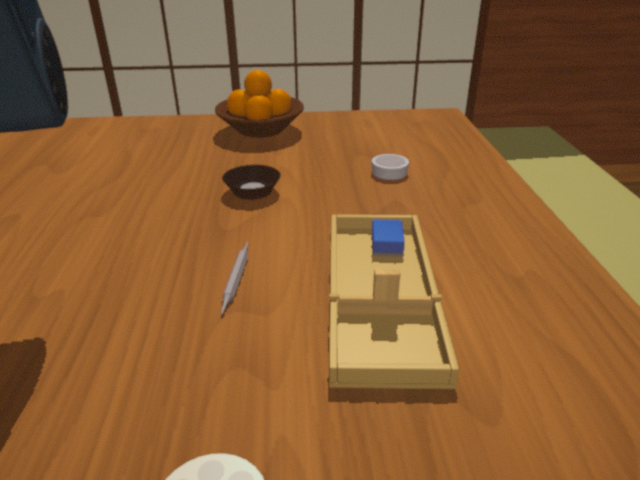

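View pics/wrist0.png

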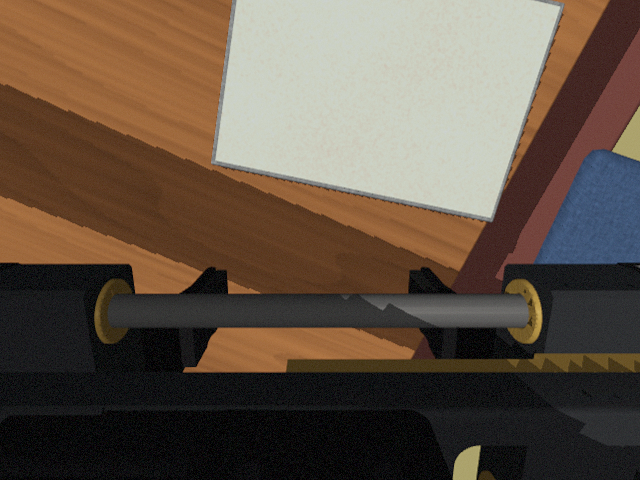

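The top view shows the tray at about (245-510, 103-222), the divider at column 417, its tab near (421,157) and the block near (290,142). The scribe runs from (279,308) to (409,323). I'll enlarge these for exact pixels.

Run:
```python
from h import *
im=cv2.imread('pics/top0.png')
a=cv2.resize(im[95:235,235:525],None,fx=2.75,fy=2.75,interpolation=cv2.INTER_CUBIC); cv2.imwrite('pics/c1.png',a)
b=cv2.resize(im[290:340,265:425],None,fx=5,fy=5,interpolation=cv2.INTER_CUBIC); cv2.imwrite('pics/c2.png',b)
b=cv2.resize(im[100:225,400:525],None,fx=4.8,fy=4.8,interpolation=cv2.INTER_CUBIC); cv2.imwrite('pics/c3.png',b)
```

```text
(no output)
```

View pics/c1.png

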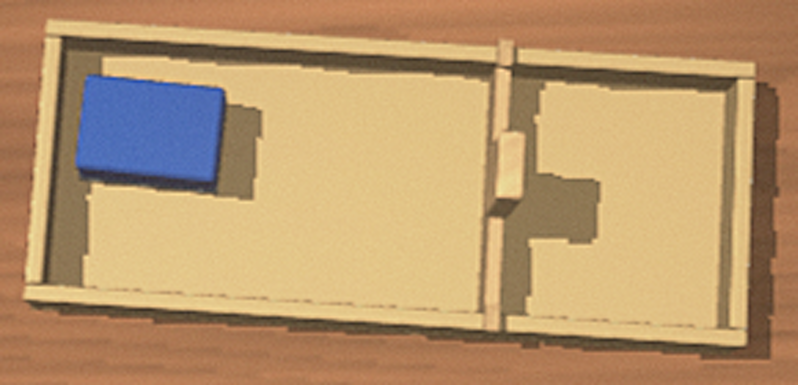

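View pics/c2.png

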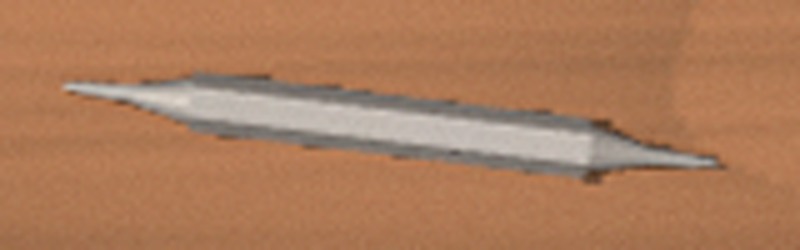

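View pics/c3.png

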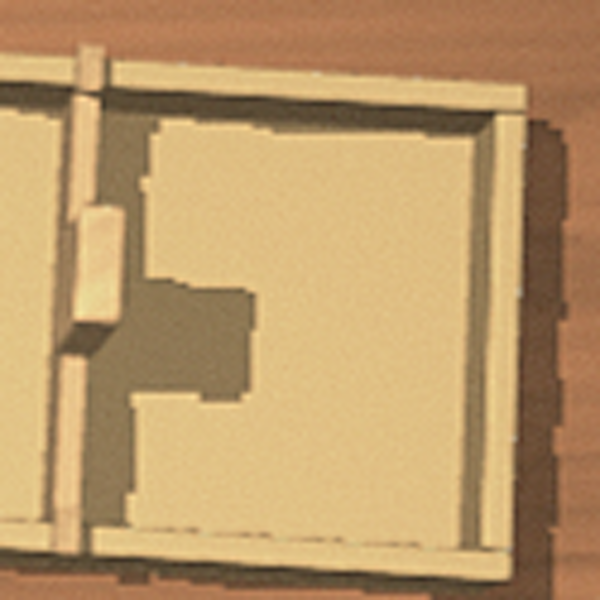

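```bash
cat > m.py <<'E'
from h import *
c=load('top0.png')
co=[ray(c,u,v,.028) for u,v in ((252.5,102.3),(509.5,118.3),(506.7,220.4),(244,204))]
for p in co: print(p.round(4))
print('sizes',[np.linalg.norm(co[i]-co[(i+1)%4]).round(4) for i in range(4)])
T=np.mean(co,0); y=(co[0]-co[1])+(co[3]-co[2]); y[2]=0; y/=np.linalg.norm(y); x=np.array([y[1],-y[0],0])
print('tray',T,'y',y,'x',x,'yaw',np.degrees(np.arctan2(x[1],x[0])))
f=lambda p:(round((p-T)@x,4),round((p-T)@y,4))
tab=ray(c,420.6,155,.068); print('tab',tab,f(tab))
for q in ((78,207),(125,208),(120,322),(73,320)): print('tabc',f(ray(c,400+q[0]/4.8,100+q[1]/4.8,.068)))
for q in ((65,523),(65,552),(92,45)): print('div ends',f(ray(c,400+q[0]/4.8,100+q[1]/4.8,.030)))
a=ray(c,277.6,307.4,.0065);b=ray(c,408.6,322.6,.0065); print('scribe',a,b,np.linalg.norm(a-b),(a+b)/2, 'ang from world y',np.degrees(np.arctan2(-(a-b)[0],(a-b)[1])))
for q in ((88,75),(224,88),(217,181),(78,167)): print('block',f(ray(c,235+q[0]/2.75,95+q[1]/2.75,.031)))
E
python3 m.py; python3 -c "
from h import *
s=read_state();print(s['position'],s['tcp_rot'],s['force'],s['opening'],s['time_s'])"
```

```text
[0.7061 0.1411 0.028 ]
[ 0.6779 -0.1825  0.028 ]
[ 0.5486 -0.1721  0.028 ]
[0.5756 0.1525 0.028 ]
sizes [np.float64(0.3249), np.float64(0.1298), np.float64(0.3256), np.float64(0.1309)]
tray [ 0.62706162 -0.01524161  0.028     ] y [0.08479782 0.99639818 0.        ] x [ 0.99639818 -0.08479782  0.        ] yaw -4.864398731156241
tab [ 0.62311952 -0.06206818  0.068     ] (np.float64(0.0), np.float64(-0.047))
tabc (np.float64(0.014), np.float64(-0.0412))
tabc (np.float64(0.0145), np.float64(-0.0527))
tabc (np.float64(-0.0141), np.float64(-0.0528))
tabc (np.float64(-0.0143), np.float64(-0.0413))
div ends (np.float64(-0.0584), np.float64(-0.0475))
div ends (np.float64(-0.0659), np.float64(-0.0478))
div ends (np.float64(0.0687), np.float64(-0.0483))
scribe [0.44672141 0.11380314 0.0065    ] [ 0.42491277 -0.05005851  0.0065    ] 0.16530655852963083 [0.43581709 0.03187231 0.0065    ] ang from world y -7.58104361116322
block (np.float64(0.0397), np.float64(0.1417))
block (np.float64(0.0375), np.float64(0.0792))
block (np.float64(-0.0059), np.float64(0.0795))
block (np.float64(-0.0035), np.float64(0.143))
[ 0.24547761 -0.57417997  0.22178917] [[ 9.19568971e-01  3.92928442e-01 -3.84891604e-04]
 [ 3.92928532e-01 -9.19567607e-01  1.60800937e-03]
 [ 2.77898767e-04 -1.62991042e-03 -9.99998633e-01]] [-1.29752191  0.34015699  0.67395763] 0.9979640003131083 0.15
```

The measured sizes match the given ones: tray 325×130 mm, tab 29×11.5 mm, scribe 165 mm. The divider sits at -0.047 and the block's near face at about +0.079, so I'll aim for a divider value of about 0.047. Next I'll move above the tab with the jaws along the tray's x.

Request:
{"method": "send_rows", "body": {"moves": [0,0,3.875,2.36,3.2,-0.5,1,0,0,3.875,2.36,3.2,-0.5,1,0,0,3.875,2.36,3.2,-0.5,1,0,0,3.875,2.36,3.2,-0.5,1,0,0,3.875,2.36,3.2,-0.5,1,0,0,3.875,2.36,3.2,-0.5,1,0,0,3.875,2.36,3.2,-0.5,1,0,0,3.875,2.36,3.2,-0.5,1,0,0,3.875,2.36,3.2,-0.5,1,0,0,3.875,2.36,3.2,-0.5,1,0,0,3.875,2.36,3.2,-0.5,1,0,0,3.875,2.36,3.2,-0.5,1,0,0,3.875,2.36,3.2,-0.5,1,0,0,3.875,2.36,3.2,-0.5,1,0,0,3.875,2.36,3.2,-0.5,1,0,0,3.875,2.36,3.2,-0.5,1,0,0,0,0,0,0,1,0,0,0,0,0,0,1]}}

```text
time_s: 1.95
position: [0.6229, -0.0618, 0.1419]
tcp_rot: [[0.083, 0.997, -0.001], [0.997, -0.083, -0.0], [-0.0, -0.001, -1.0]]
force: [0.0, -0.3, -0.5]
opening: 0.997
```

```bash
python3 -c "
from h import *
s=read_state();print(s['position'],s['tcp_rot'].round(4) if hasattr(s['tcp_rot'],'round') else s['tcp_rot'],s['force'],s['opening'],s['time_s'],s['joint_positions'])
cap('wrist','w1.png')"
```

```text
[ 0.62294216 -0.06180415  0.14190586] [[ 8.300e-02  9.965e-01 -1.400e-03]
 [ 9.966e-01 -8.300e-02 -1.000e-04]
 [-2.000e-04 -1.400e-03 -1.000e+00]] [ 0.04169953 -0.34039221 -0.45604772] 0.9966063401782052 1.95 [-1.58649149e+01  3.58123571e+01  8.60470039e+01 -3.44465583e-02
  5.82178840e+01 -1.10862685e+01]
```

View pics/w1.png

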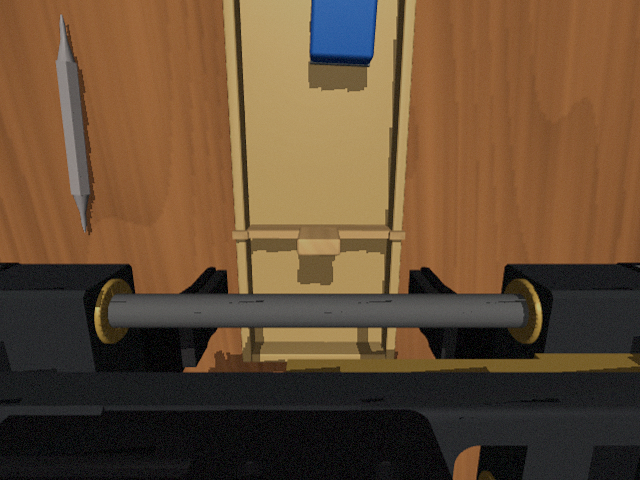

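The wrist view shows the tab centred between the fingers at column 319. I'll go down and grip it.

Request:
{"method": "send_rows", "body": {"moves": [0,0,0,0,0,-2,1,0,0,0,0,0,-2,1,0,0,0,0,0,-2,1,0,0,0,0,0,-2,1,0,0,0,0,0,-1.4,0.5,0,0,0,0,0,-1,0,0,0,0,0,0,0,-0.3,0,0,0,0,0,0,-1,0,0,0,0,0,0,-1,0,0,0,0,0,0,-1,0,0,0,0,0,0,-1,0,0,0,0,0,0,-1]}}

```text
time_s: 3.2
position: [0.6234, -0.0627, 0.039]
tcp_rot: [[0.085, 0.996, 0.001], [0.996, -0.085, -0.0], [-0.0, 0.001, -1.0]]
force: [0.9, -0.4, 0.4]
opening: 0.355
```

Opening is about 31 mm, so the tab is held. Now I'll slide it 95 mm towards the block.

Request:
{"method": "send_rows", "body": {"moves": [0,0,0,0.067,0.789,0,-1,0,0,0,0.067,0.789,0,-1,0,0,0,0.067,0.789,0,-1,0,0,0,0.067,0.789,0,-1,0,0,0,0.067,0.789,0,-1,0,0,0,0.067,0.789,0,-1,0,0,0,0.067,0.789,0,-1,0,0,0,0.067,0.789,0,-1,0,0,0,0.067,0.789,0,-1,0,0,0,0.067,0.789,0,-1,0,0,0,0.067,0.789,0,-1,0,0,0,0.067,0.789,0,-1,0,0,0,0,0,0,-1,0,0,0,0,0,0,-1,0,0,0,0,0,0,-1]}}

```text
time_s: 4.7
position: [0.6314, 0.0335, 0.0389]
tcp_rot: [[0.085, 0.996, 0.001], [0.996, -0.085, 0.001], [0.002, 0.001, -1.0]]
force: [-0.8, 1.0, 5.8]
opening: 0.343
```

```bash
python3 -c "
from h import *
cap('top','t2.png')"
```

```text
(no output)
```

View pics/t2.png

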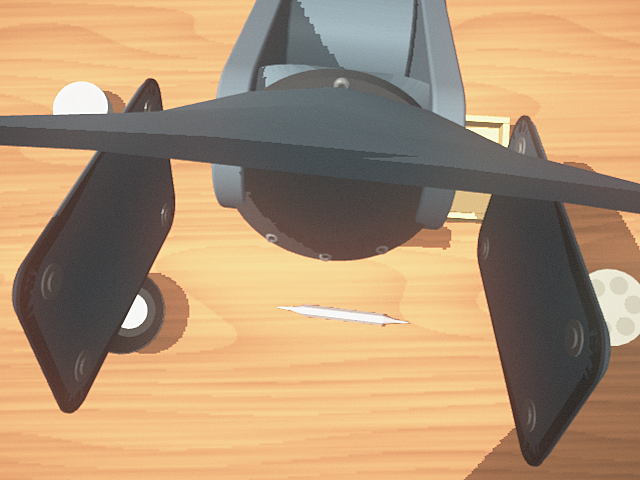

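The arm hides the tray in this view, so I'll release, rise and look again from above the scribe.

Request:
{"method": "send_rows", "body": {"moves": [0,0,0,0,0,0,0.5,0,0,0,0,0,0,0.5,0,0,0,0,0,0,0.5,0,0,0,0,0,1.5,0.5,0,0,0,0,0,3,0.5,0,0,0,0,0,3,0.5,0,0,0,0,0,2.5,0.5,0,0,-0.45,-3,0,0,0.5,0,0,-0.45,-3.3,0,0,0.5,0,0,-0.45,-3.3,0,0,0.5,0,0,-0.45,-3.3,0,0,0.5,0,0,-0.45,-3.3,0,0,0.5,0,0,-0.45,-3.3,0,0,0.5,0,0,0,0,0,0,0.5,0,0,0,0,0,0,0.5]}}

```text
time_s: 6.25
position: [0.4366, 0.0319, 0.1395]
tcp_rot: [[0.132, 0.991, 0.002], [0.991, -0.132, -0.0], [0.0, 0.002, -1.0]]
force: [1.1, -0.3, 0.6]
opening: 0.751
```

```bash
python3 -c "
from h import *
cap('wrist','w3.png');cap('side','s3.png');print(read_state()['joint_positions'],read_state()['position'])"
```

```text
[-1.05118148e+01  2.43289529e+01  1.12958524e+02  5.89353914e-03
  4.25048956e+01 -2.94232182e+00] [0.43832772 0.03158353 0.13931846]
```

View pics/w3.png

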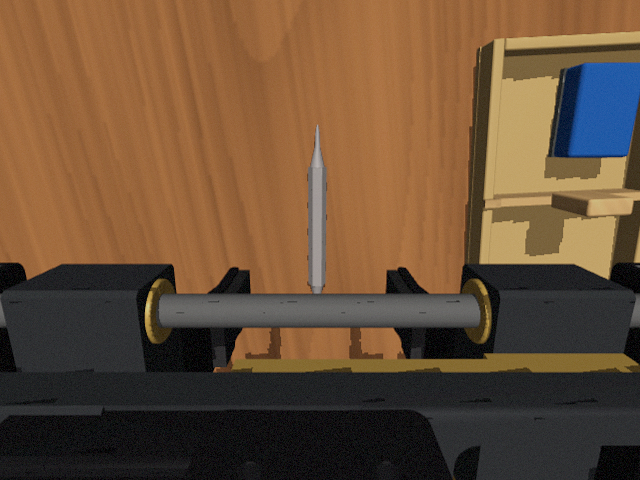

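View pics/s3.png

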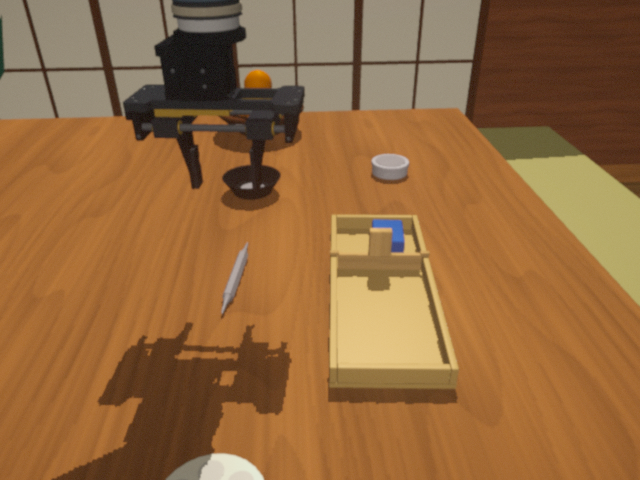

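The side view shows the divider moved up near the block, with the tab top at about (381,229), and the block in place. The wrist view shows the scribe vertical at column 317, between the fingers.

Run:
```python
import io,contextlib
with contextlib.redirect_stdout(io.StringIO()):
    from m import *
s=load('s3.png' ); w=load('w3.png')
T0=T.copy();T0[2]=0
P=lambda a,b,z: T0+a*x+b*y+np.array([0,0,z])
print('pred scribe tips in wrist',proj(w,[a,b]))
tip=ray(w,317.3,125,.0065); print('tip',tip,'top says',a)
for d in (.03,.04,.045,.05,.055,.06): print(d,proj(s,[P(-.066,d,.03),P(.066,d,.03),P(-.015,d-.006,.068),P(.015,d-.006,.068)]).round(0).tolist())
im=cv2.imread('pics/s3.png'); cv2.imwrite('pics/c4.png',cv2.resize(im[205:285,320:440],None,fx=6,fy=6,interpolation=cv2.INTER_CUBIC))
```

```text
pred scribe tips in wrist [[316.3923989  124.30686641]
 [316.54792987 317.89963853]]
tip [0.44735488 0.11319745 0.0065    ] top says [0.44672141 0.11380314 0.0065    ]
0.03 [[330.0, 261.0], [430.0, 262.0], [370.0, 239.0], [394.0, 239.0]]
0.04 [[330.0, 257.0], [429.0, 258.0], [370.0, 235.0], [393.0, 235.0]]
0.045 [[330.0, 255.0], [428.0, 256.0], [370.0, 233.0], [393.0, 233.0]]
0.05 [[330.0, 253.0], [428.0, 254.0], [369.0, 231.0], [392.0, 231.0]]
0.055 [[330.0, 251.0], [427.0, 252.0], [369.0, 229.0], [392.0, 230.0]]
0.06 [[330.0, 249.0], [427.0, 250.0], [369.0, 227.0], [392.0, 228.0]]
```

View pics/c4.png

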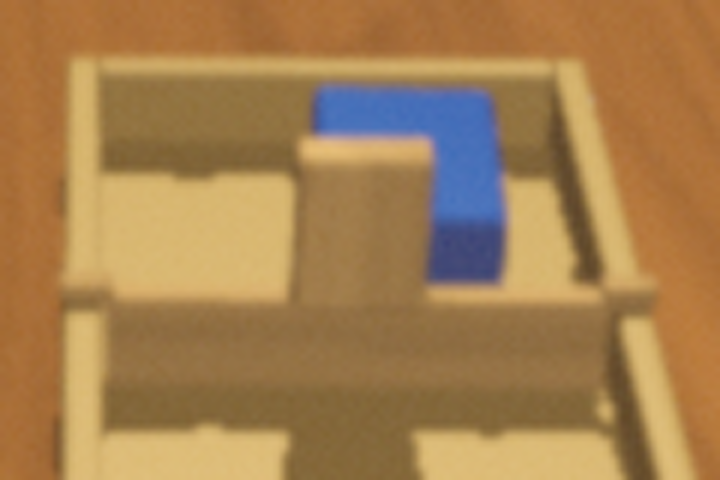

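The divider is at about 0.048 and the wrist camera agrees on the scribe to about 1 mm. Now I'll go down and grip it.

Request:
{"method": "send_rows", "body": {"moves": [0,0,0,0,0,-3,0.5,0,0,0,0,0,-3,0.5,0,0,0,0,0,-3,0.3,0,0,0,0,0,-2.5,0,0,0,0,0,0,-1.5,0,0,0,0,0,0,-0.5,0,0,0,0,0,0,0,0,0,0,0,0,0,0,0]}}

```text
time_s: 7.15
position: [0.4373, 0.0318, 0.0039]
tcp_rot: [[0.132, 0.991, 0.002], [0.991, -0.132, -0.0], [-0.0, 0.002, -1.0]]
force: [-0.1, 0.1, -0.5]
opening: 0.502
```

Request:
{"method": "send_rows", "body": {"moves": [0,0,0,0,0,0,-1,0,0,0,0,0,0,-1,0,0,0,0,0,0,-1,0,0,0,0,0,0,-1,0,0,0,0,0,0,-1,0,0,0,0,0,1,-1,0,0,0,0,0,2,-1,0,0,0,0,0,2,-1,0,0,0,0,0,2,-1,0,0,0,0,0,0,-1]}}

```text
time_s: 8.15
position: [0.4375, 0.0318, 0.0757]
tcp_rot: [[0.131, 0.991, 0.005], [0.991, -0.131, -0.001], [-0.0, 0.005, -1.0]]
force: [0.3, -0.7, -1.0]
opening: 0.153
```

Run:
```python
from h import *
cap('side','s4.png');print(read_state()['position'],read_state()['force'])
im=cv2.imread('pics/s4.png'); cv2.imwrite('pics/c5.png',cv2.resize(im[150:350,130:330],None,fx=3,fy=3,interpolation=cv2.INTER_CUBIC))
```

```text
[0.43697037 0.03189009 0.07467525] [-0.05776105 -0.45322892 -2.46075883]
```

View pics/c5.png

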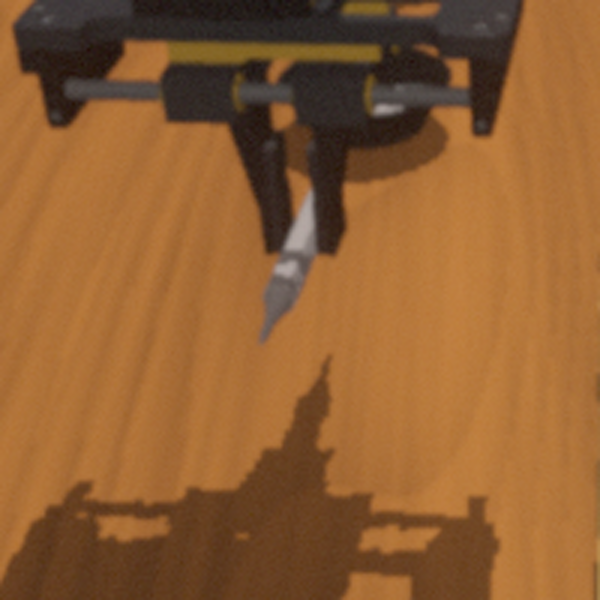

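It is held: 13.3 mm opening, which matches the 13 mm bar. I'll check that it is level by projecting the expected near tip.

Run:
```python
import io,contextlib
with contextlib.redirect_stdout(io.StringIO()):
    from m import *
s=load('s4.png')
for dz in (.06,.065,.07,.075): print(dz,proj(s,[b+[.001,0,dz]]), 'vs ~ (217,264)')
```

```text
0.06 [[216.52646182 273.49312919]] vs ~ (217,264)
0.065 [[216.04571579 269.95127597]] vs ~ (217,264)
0.07 [[215.56078452 266.37858842]] vs ~ (217,264)
0.075 [[215.07161314 262.77466214]] vs ~ (217,264)
```

Request:
{"method": "send_rows", "body": {"moves": [0,0,0.27,1.85,-1.03,0,-1,0,0,0.27,1.85,-1.03,0,-1,0,0,0.27,1.85,-1.03,0,-1,0,0,0.27,1.85,-1.03,0,-1,0,0,0.27,1.85,-1.03,0,-1,0,0,0.27,1.85,-1.03,0,-1,0,0,0.27,1.85,-1.03,0,-1,0,0,0.27,1.85,-1.03,0,-1,0,0,0.27,1.85,-1.03,0,-1,0,0,0.27,1.85,-1.03,0,-1,0,0,0,0,0,0,-1,0,0,0,0,0,0,-1]}}

```text
time_s: 9.4
position: [0.6196, -0.0706, 0.072]
tcp_rot: [[0.085, 0.996, -0.004], [0.996, -0.085, 0.001], [0.001, -0.004, -1.0]]
force: [0.4, 0.6, -1.1]
opening: 0.152
```

Run:
```python
import io,contextlib
with contextlib.redirect_stdout(io.StringIO()):
    from m import *
s=cap('side','s5.png');w=cap('wrist','w5.png');st=read_state();print(st['position'],st['force'])
p=st['position'].copy() if hasattr(st['position'],'copy') else np.array(st['position']); p=np.array(p); p[2]+=.003
print(proj(s,[p-.0825*y,p+.0825*y]),proj(w,[p-.0825*y,p+.0825*y]))
```

```text
[ 0.61901164 -0.07006172  0.0724003 ] [-0.2057321  -0.03906576 -2.7205144 ]
[[391.30187145 316.88020398]
 [379.44981184 233.09621508]] [[317.86360512 437.758371  ]
 [317.94098753 105.62915335]]
```

View pics/s5.png

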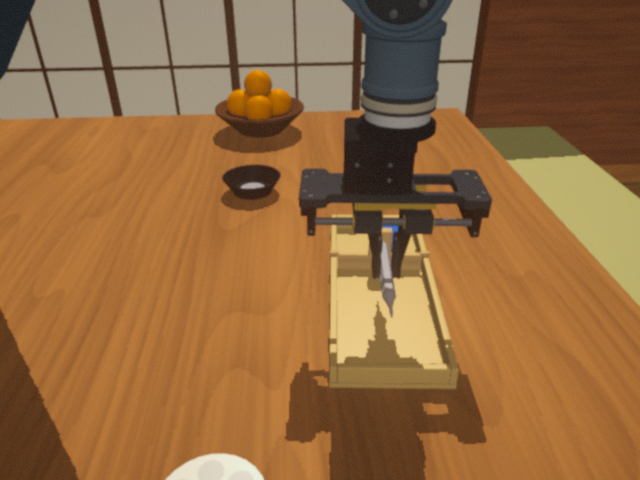

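View pics/w5.png

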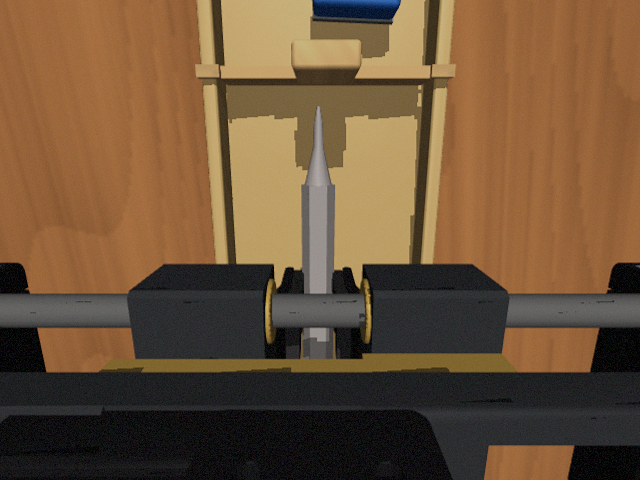

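The near tip at (391,316) in the side view and the far tip at (318,106) in the wrist view both match the prediction, so the scribe is level and clear of the divider. I'll lower it.

Request:
{"method": "send_rows", "body": {"moves": [0,0,0,0.2,-0.1,-1.5,-1,0,0,0,0,0,-1.5,-1,0,0,0,0,0,-1.5,-1,0,0,0,0,0,-1,-1,0,0,0,0,0,-0.4,-1,0,0,0,0,0,-0.2,-1,0,0,0,0,0,0,-1,0,0,0,0,0,0,-1]}}

```text
time_s: 10.3
position: [0.6237, -0.0722, 0.013]
tcp_rot: [[0.085, 0.996, 0.001], [0.996, -0.085, -0.0], [-0.0, 0.001, -1.0]]
force: [-0.7, -0.4, -1.4]
opening: 0.153
```

Request:
{"method": "send_rows", "body": {"moves": [0,0,0,0,0,-0.2,-1,0,0,0,0,0,-0.1,-1,0,0,0,0,0,0,-1,0,0,0,0,0,0,-1]}}

```text
time_s: 10.7
position: [0.6235, -0.0721, 0.0099]
tcp_rot: [[0.085, 0.996, 0.001], [0.996, -0.085, -0.0], [-0.0, 0.001, -1.0]]
force: [0.2, 0.1, 0.2]
opening: 0.157
```

The weight reading has gone from the wrist force, so the scribe is on the floor. I'll release gently and rise.

Request:
{"method": "send_rows", "body": {"moves": [0,0,0,0,0,0,-0.5,0,0,0,0,0,0,-0.2,0,0,0,0,0,0,0,0,0,0,0,0,0,0,0,0,0,0,0,1,0,0,0,0,0,0,3,0,0,0,0,0,0,4,0,0,0,0,0,0,4,0,0,0,0,-2,-3,2,0,0,0,0,-2,-4,0,0,0,0,0,-2,-4,0,0,0,0,0,-2,-4,0,0,0,0,0,-2,-4,0,0,0,0,0,-2,-4,0,0,0,0,0,-2,-4,0,0,0,0,0,0,0,0,0]}}

```text
time_s: 12.3
position: [0.4814, -0.3479, 0.1506]
tcp_rot: [[0.091, 0.996, 0.001], [0.996, -0.091, -0.004], [-0.004, 0.002, -1.0]]
force: [-0.1, -0.3, -0.0]
opening: 0.505
```

Run:
```python
from h import *
cap('top','t6.png');cap('side','s6.png');print(read_state()['position'],read_state()['time_s'])
im=cv2.imread('pics/s6.png'); cv2.imwrite('pics/c7.png',cv2.resize(im[205:395,315:465],None,fx=3.1,fy=3.1,interpolation=cv2.INTER_CUBIC))
```

```text
[ 0.48264321 -0.34292358  0.15007045] 12.4
```

View pics/t6.png

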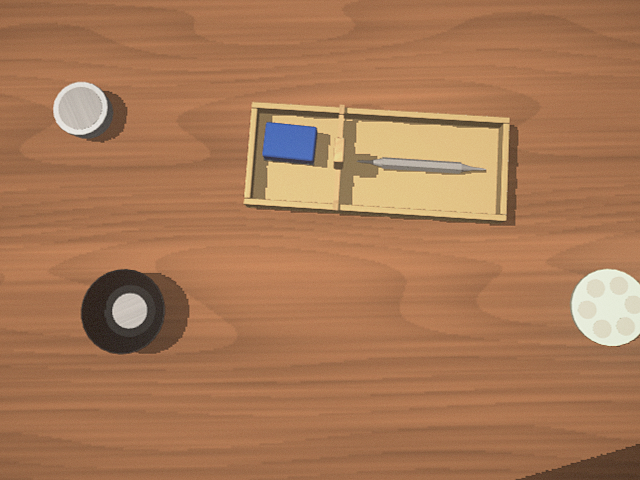

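View pics/c7.png

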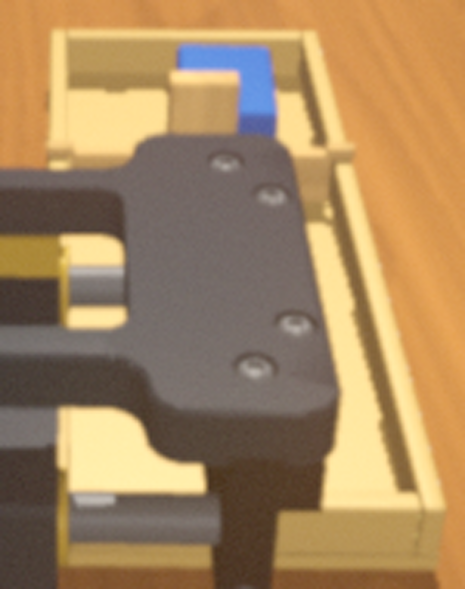

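The top view shows the scribe in the long bay from about (358,161) to (487,171), the divider at column 340, and the block unmoved at (290,142). I'll put numbers on these.

Run:
```python
import io,contextlib
with contextlib.redirect_stdout(io.StringIO()):
    from m import *
c=load('t6.png'); A=load('top0.png')['pixels'].astype(int);B=c['pixels'].astype(int)
m=lambda I:[v.mean() for v in np.nonzero((I[:,:,2]>I[:,:,0]+60))]
print('blue centroids',m(A),m(B))
a=ray(c,358,161,.0125);b=ray(c,487,170.5,.0125);mid=(a+b)/2
print('len',np.linalg.norm(a-b),'mid',f(mid),'ang',np.degrees(np.arccos((a-b)@y/np.linalg.norm(a-b))))
print('div',f(ray(c,342,106.5,.03)),f(ray(c,337,207,.03)))
cv2.imwrite('pics/c8.png',cv2.resize(cv2.imread('pics/t6.png')[100:225,335:515],None,fx=4.4,fy=4.4,interpolation=cv2.INTER_CUBIC))
```

```text
blue centroids [np.float64(141.0689045936396), np.float64(288.93580683156654)] [np.float64(141.09688784497945), np.float64(288.92777451556077)]
len 0.16469091100571706 mid (np.float64(0.001), np.float64(-0.0585)) ang 0.655310184392365
div (np.float64(0.0663), np.float64(0.0488)) (np.float64(-0.0621), np.float64(0.047))
```

View pics/c8.png

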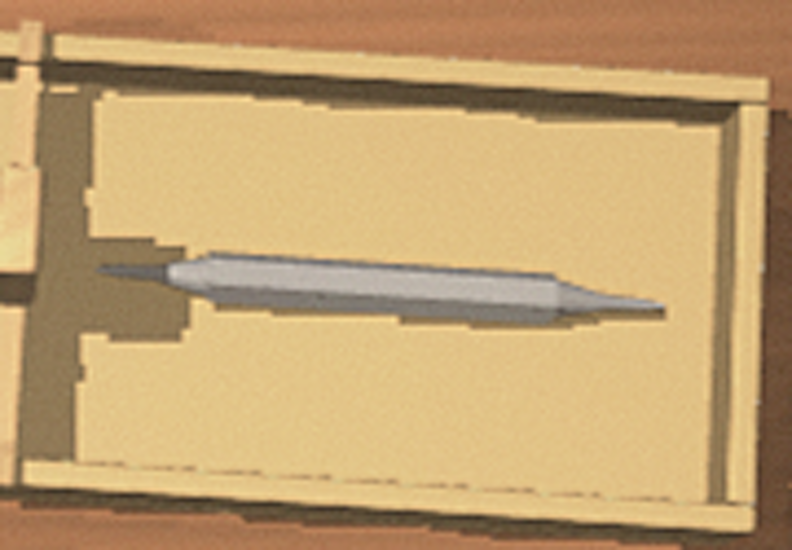

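The enlarged crop shows the scribe lying free on the floor of the bay, clear of the end wall and the divider. I'll hand in.

```bash
python3 -c "
from rig import *
print(hand_in())"
```

```text
the job is handed in; nothing more can be done
None
```

I slid the divider by its tab from -0.047 to about +0.048 m. Then I laid the scribe flat in the lengthened bay, let it go, moved the arm clear and handed in at about 12.4 s.

What the last top view showed:
- **Scribe position:** its centre is at tray (0.001, -0.0585) m, and it lies 0.7° off the tray's length.
- **Scribe height:** I measured a length of 165 mm taking it to be at floor height, which fits it lying flat. I did not measure its height or level directly, because the gripper hid it in the last side view.
- **Block:** it had not moved; its centroid shifted by less than 0.1 pixel.
- **Arm:** it stands well clear of everything.

No check failed. The two ends of the divider read 0.0488 and 0.047 m, a difference within pixel error.

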